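# Park the index plunger and run the filing saddle home

### The job

Free the saddle of the filing fixture: pull its sprung index plunger up by the tee handle, twist it clockwise (seen from above) until it comes up against its stop, and let it down into the rest notch there so that it stays retracted by itself when you let go. Then slide the saddle by its post, away from the plunger, fully home against the end stop. Do not force the plunger against its stops or the saddle against its end, and leave the things lying around where they are.

Things in the scene. Friction and masses are not known exactly. Their poses are not given: they have to be found in the camera images.
- stand: the fixed filing fixture: grey base plate 130 mm (x) by 360 mm (y), 15 mm thick; origin under its centre on the bench. In its frame (z up): the plunger's axis stands upright at x 0, y +90 mm, on a green block (80 x 60 mm, top at 60 mm); the saddle slides along -y.
- turret: steel parts on the green block, same axes as the stand, origin on the plunger's axis at bench level: a slot for the plunger's side pin and a clamped notch ring (44 mm across) with the rest notch (brass floor) and, just past it clockwise, the red stop lug (top 92 mm above the bench). The ring is set anew each time: the lug is met after a clockwise turn of 0.7 to 1.5 rad, to be felt or seen.
- tee: the plunger: black tee handle, stem 10 mm in diameter, square brass side pin 5 mm thick reaching 23 mm out from the axis, index tip. Origin on the plunger's axis, at bench level when down (it rises with the plunger); x along the tee bar, towards the side pin and the bar's red end; z up. About 0.11 kg in all. Its slot, upper stop, rim and lug must not be pressed with more than 20 N.
- tee_mid (a point): centre of the tee handle's bar, on the plunger's axis, 118 mm above the bench when down and rising with the plunger. Bar: 46 mm long (its x), 12 mm thick (its y), 18 mm high; pinch it across the 12 mm. Below it there is only the stem down to the turret (26 mm from the bar's centre to the top of the lug when down).
- lift (a joint): how far the plunger is pulled up, m. 0 = down, locking the saddle. The spring pulls down with 6 N, plus 0.3 N per mm (weight adds 1 N). Only above 14 mm is the side pin clear to be twisted all the way; at 18 mm it meets a hard upper stop. In the rest notch it reads 10 mm; lying on the rim before the notch 14 mm, which is not parked.
- turn (a joint): turn of the plunger, rad; 0 = in its slot (play 0.15 either way; the other way round is blocked), grows clockwise seen from above. The notch leaves 2 mm (0.1 rad) of play back from the lug.
- saddle: the aluminium saddle, 110 x 110 mm, top at 39 mm, with two low steel jaws clamping a brass blank (up to 69 mm high, 30 to 50 mm from the post on its -y side), its index bar under the green block and an upright post. Same axes as the stand; origin at bench level below the post. 0.9 kg, sliding friction 3.5 N.
- post_grip (a point): point on the saddle post's axis 85 mm above the bench where it is to be gripped. The post is a round wooden handle 20 mm in diameter, from the saddle's top (39 mm) to 97 mm.
- slide (a joint): travel of the saddle towards its end stop (the stand's -y), m; 0 = locked by the plunger (play about 1 mm), 0.070 = fully home against the end stop.
- end_stop: the saddle's end stop: a black rubber pad 60 mm wide on a green bar 45 mm high across the stand's -y end; same axes and origin as the stand, the pad's face at y -155 mm, where the saddle's edge meets it. Press with no more than 25 N.
- file: a file with a wooden handle lying flat, 270 mm long, 26 mm thick at the handle; origin where blade and handle meet, x towards the blade's tip. Bystander.
- oil_bottle: an amber oil bottle with a red cap, 44 mm in diameter, 110 mm high, origin under its centre. Bystander.
- jar: a white jar with a steel lid, 52 mm in diameter, 65 mm high, origin under its centre. Bystander.
- vee_block: a steel vee block 50 x 40 x 32 mm, origin under its centre. Bystander.

How it is judged:
On the way, in this order (a step that is already met when the one before it is completed fails the run):
1. the plunger sits in its rest notch by itself, let go by the gripper (value of joint lift between 0.0075 and 0.0125 m and value of joint turn above 0.5 rad and contact force between the fingers and tee below 0.2 N), for 0.3 s.
2. the saddle is fully home against its end stop (value of joint slide above 0.0675 m), for 0.2 s.
At the end, for the whole second after the job is handed in: The plunger rests in its notch (lift 7.5 to 12.5 mm, turned by more than 0.5 rad), let go and still; the saddle stands still within 2.5 mm of its end stop (slide above 67.5 mm) (all of step 1 and value of joint slide above 0.0675 m and velocity of joint slide between -0.005 and 0.005 m/s and velocity of joint lift between -0.005 and 0.005 m/s); the robot touches nothing.
It fails at once if the plunger is forced against its stops, slot or ring with more than 20 N (contact force between tee and turret above 20 N).
It fails at once if the saddle is pushed against the locking plunger or against its end stop with more than 25 N (contact force between tee and saddle above 25 N or contact force between saddle and end_stop above 25 N).
It fails at once if one of the bystanders (file, oil bottle, jar, vee block) is shifted by more than 20 mm (distance of any of file, oil_bottle, jar, vee_block from where it was at the start of the episode above 0.02 m).
It also fails if it takes over 72 s, if anything falls off the work surface, if the arm or the gripper's body presses on something with over 40 N, if the wrist force passes 120 N, or if a joint passes its speed limit or range.

### The arm

A 6-joint arm with a two-finger parallel gripper is mounted at the origin on the work surface. World frame = base frame: x ahead of the robot, y to its left, z up, the work surface at z = 0. Lengths are in m, angles in rad, forces in N, time in s.
With the tool pointing down it reaches from about 0.3 to 0.875 m from the base axis. Payload 6.4 kg.
Tool frame: the origin (TCP) lies midway between the tips of the shut fingers; the grasp point (between the pads) lies 19 mm behind it; z points along the fingers, y is the line along which they close (so a half turn about z gives the same grasp; the last joint's range is limited). The gripper opens to 85 mm and grips with 20 to 120 N. Pads are 22 mm wide; open, the fingers measure 114 mm over their backs; the gripper's body (76 mm by 85 mm) begins 54 mm behind the grasp point. The pads swing forward as they close: fully open they stand 13 mm farther back than shut.
Start: joints at [1.051, 0.181, 1.607, -0, 1.354, -0.206], TCP at [0.177, 0.547, 0.231] pointing down, gripper open.
Joint ranges: [-2.99, 2.99], [-0.89, 2.07], [0.3, 2.58], [-1.14, 4.28], [0, 2.63], [-3.12, 3.12]. Speed limits (rad/s): [2.57, 2.57, 3.01, 3.14, 3.14, 3.14].

### API

Orientations are given as a unit quaternion [w, x, y, z].
In Python, from bench import status, camera, ctrl gives the robot as it stands. The module is installed in compiled form; this text tells all that it offers.
- The arm moves only by the shell command python3 -m handwheel 'ROWS'. ROWS is JSON, a list that holds one entry, the list of rows, each a list of 7 numbers: the opening, from -1 (shut) to 1 (fully open), then the shift along the tool's x, y, z in cm, then the turn, a rotation vector about the tool's x, y, z in degrees. A call has 1 to 10 rows; each row is the pose to reach, as a shift and turn from the pose commanded when the call began, along the tool's axes at that moment; what a row does not reach only later rows make up. A row lasts 1/8 s, in which the tool goes at most 62.5 mm and 10.7 degrees, less where a joint would pass 70% of its speed; a pose out of reach is approached as far as the arm can. A call with a gripper value outside its range is refused whole. The fingers move at their own pace and stop on an object; the grip force is fixed at half the most. Time passes only in rows, so rows that repeat a pose let the fingers close. It gives the time, the measured TCP pose, the force, the opening and the grip force at its end, in the units of the state.
- status.get_obs(): the state, without advancing time (a new reading comes with each control period).
- camera(name): name is "scene" or "top" or "wrist"; returns a dict with "frame" (400x640x3 uint8, blue, green, red), "depth" (400x640 float32, m along the optical axis (not along the pixel's ray), 0 where there is no reading), "fx", "fy", "cx", "cy" (pixels), "dist" ([k1, k2, p1, p2, k3] as OpenCV has them; the pictures are not rectified), "extrinsics" (4x4, takes a point from camera to world coordinates); the wrist camera has in their place "hand_eye" (4x4, takes a point from camera to tool coordinates, whose origin is the TCP and whose axes are the flange's). Camera axes: x right, y down, z forward; pixel columns grow to the right and rows downward; lengths in m; the calibration is good to about 2 mm. A picture is of the moment at which its call begins: read the wrist's pose just before it.
- ctrl.hand_in(): hands the job in; it is judged then, once.
The state is a dict: "time_s": time; "q": joint angles; "dq": joint speeds; "joint_efforts": joint torques, N m; "eef_pos": TCP position; "eef_rot": TCP orientation; "wrist_force": force on the tool from outside, world axes, zero at the start; "torque": the same for the moment, N m; "opening": opening from 0.0 (shut) to 1.0 (fully open); "grasp_force": force on a finger pad.
Only numpy, scipy, OpenCV 4.12 (cv2) and the standard library are available. Lean on these libraries where they do the work, as an engineer would, in place of code of your own. Each camera call takes 0.05 s, during which the arm holds its last target. There are 200 camera calls.

## Working session

There is one attempt and no reset: what is moved stays moved. The work goes in short steps, Python scripts to look and compute and a shell command to move; the robot and the scene stay as the last step left them, time stands still between calls to the robot, and variables do not carry over. Pictures are saved under pics/ and viewed, at most 10 in all, crops included, and the job is handed in when it is done.

```bash
mkdir -p pics; cat > h.py <<'E'
import numpy as np,cv2
from bench import status,camera,ctrl
from scipy.spatial.transform import Rotation as R
def obs():
    s=status.get_obs();q=s['eef_rot'];return s,np.array(s['eef_pos']),R.from_quat([q[1],q[2],q[3],q[0]])
def look(name,fn):
    s,p,r=obs();c=camera(name);cv2.imwrite('pics/'+fn+'.png',c['frame'])
    if name=='wrist':
        T=np.eye(4);T[:3,:3]=r.as_matrix();T[:3,3]=p;c['T']=T@np.array(c['hand_eye'])
    else: c['T']=np.array(c['extrinsics'])
    np.save('pics/'+fn+'.npy',{k:v for k,v in c.items()},allow_pickle=True);return c
def load(fn): return np.load('pics/'+fn+'.npy',allow_pickle=True).item()
def world(c,u,v,z=None):
    K=np.array([[c['fx'],0,c['cx']],[0,c['fy'],c['cy']],[0,0,1.]])
    x=cv2.undistortPoints(np.array([[[u,v]]],float),K,np.array(c['dist'],float)).ravel()
    d=np.array([x[0],x[1],1]);T=c['T']
    if z is None:
        d=d*c['depth'][int(round(v)),int(round(u))];return T[:3,:3]@d+T[:3,3]
    w=T[:3,:3]@d;return T[:3,3]+w*(z-T[2,3])/w[2]
E
python3 - <<'E'
from h import *
s,p,r=obs();print(s,r.as_matrix())
c=look('top','top1');look('scene','sc1')
print(c['T'],c['fx'])
E
```

```text
{'time_s': 0.0, 'q': array([ 1.05067473e+00,  1.81501974e-01,  1.60802256e+00, -1.39901496e-05,
        1.35380501e+00, -2.06293580e-01]), 'dq': array([-2.44915896e-03, -6.26765515e-05, -7.70923463e-04, -8.42696922e-04,
        8.08133328e-04,  2.01905189e-03]), 'joint_efforts': array([ 9.58140699e-04, -4.44871438e+01, -3.51331973e+01, -1.91262070e-04,
        9.11777315e-03,  1.05576390e-05]), 'eef_pos': array([0.17720375, 0.54642573, 0.23039909]), 'eef_rot': array([-3.02152537e-04,  1.56269326e-01,  9.87714100e-01, -8.14217024e-04]), 'wrist_force': array([ 0.11689189,  0.20720697, -0.74532934]), 'torque': array([-0.0067208 , -0.03327125,  0.02940377]), 'grasp_force': 0.0, 'opening': 1.0041358084021905} [[-9.51159613e-01  3.08698341e-01 -8.51354932e-04]
 [ 3.08699325e-01  9.51158470e-01 -1.51399292e-03]
 [ 3.42406351e-04 -1.70286162e-03 -9.99998492e-01]]
[[ 0.02234187 -0.99600519  0.08645522  0.49716576]
 [-0.99974484 -0.02254607 -0.00138596  0.00591376]
 [ 0.00332965 -0.0864022  -0.99625477  1.06683963]
 [ 0.          0.          0.          1.        ]] 470.19953619712084
```

View pics/top1.png

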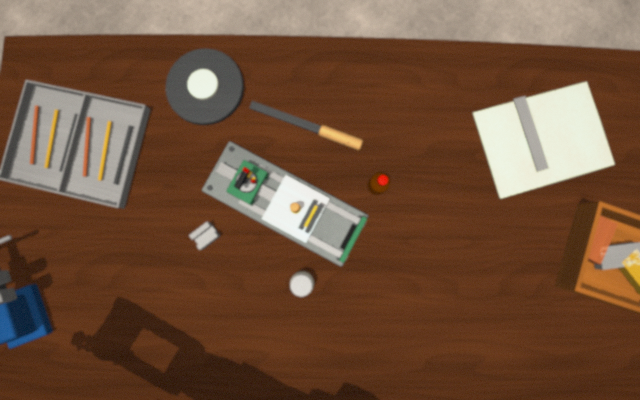

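View pics/sc1.png

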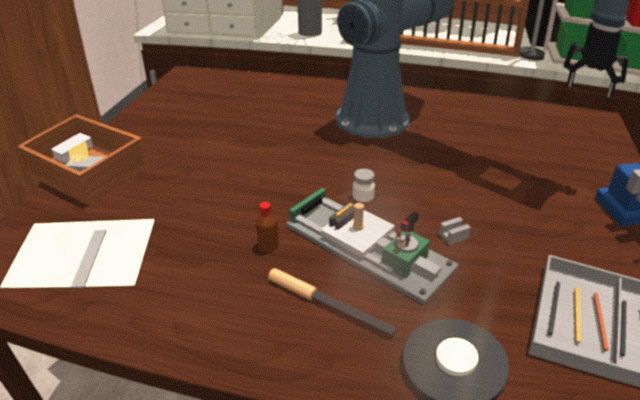

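The top view shows the stand with corners near (231,142), (204,188), (344,265) and (367,215). The plunger is near (247,180), the post near (295,208) and the end stop at lower right. The bottle is at (380,183), the jar at (302,284), the vee block at (204,235) and the file at upper right.

```bash
python3 - <<'E'
from h import *
c=load('top1')
for u,v,z in [(231,142,.015),(204,188,.015),(344,265,.015),(367,215,.015),(295,208,.097),(247,180,.127),(302,284,.065),(380,183,.11),(204,235,.03)]: print(u,v,world(c,u,v,z).round(3))
f=c['frame'][130:280,190:390];cv2.imwrite('pics/top1c.png',cv2.resize(f,(800,600),interpolation=cv2.INTER_CUBIC))
E
```

```text
231 142 [0.708 0.21  0.015]
204 188 [0.602 0.267 0.015]
344 265 [ 0.437 -0.052  0.015]
367 215 [ 0.549 -0.102  0.015]
295 208 [0.556 0.056 0.097]
247 180 [0.609 0.153 0.127]
302 284 [0.398 0.038 0.065]
380 183 [ 0.611 -0.118  0.11 ]
204 235 [0.496 0.259 0.03 ]
```

View pics/top1c.png

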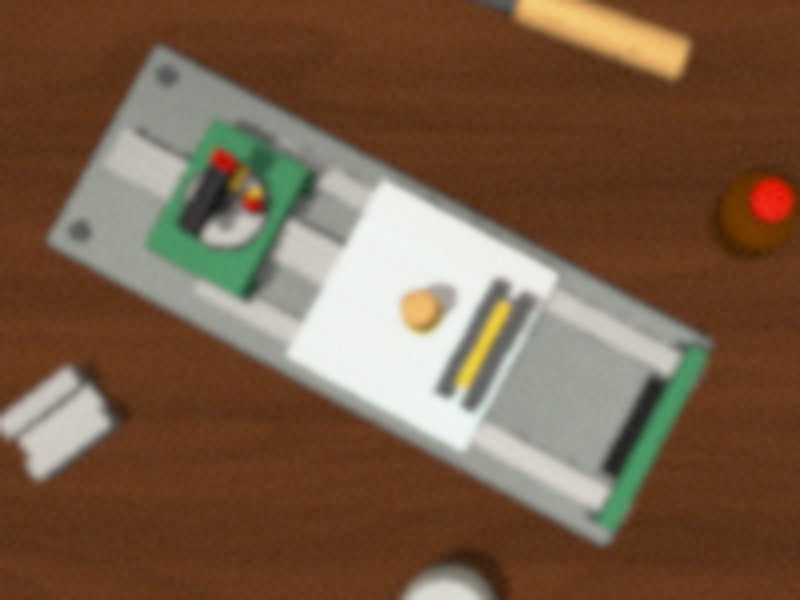

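The crop confirms it: the red bar end points along stand +x, and the red lug is at about (253,200), roughly 1 rad clockwise. The yaw is about -27°.

```bash
python3 -m handwheel '[[[1,-6,-2.5,0,0,0,5],[1,-12,-5,0,0,0,9],[1,-18,-7.7,0,0,0,9],[1,-24,-10.3,-1,0,0,9],[1,-30,-13,-2,0,0,9],[1,-36,-15.5,-2,0,0,9],[1,-42,-18,-2,0,0,9],[1,-48,-20.6,-2,0,0,9],[1,-53.5,-23.1,-2,0,0,9],[1,-53.5,-23.1,-2,0,0,9]]]'
python3 -m handwheel '[[[1,0,0,0,0,0,0],[1,0,0,0,0,0,0]]]'
python3 - <<'E'
from h import *
c=look('wrist','w1');s,p,r=obs();print(p,r.as_matrix().round(3));print(np.array(c['hand_eye']).round(3),c['fx'])
cv2.imwrite('pics/w1b.png',cv2.resize(c['frame'],(800,500)))
E
```

```text
time_s: 1.35
eef_pos: [0.6168, 0.159, 0.2503]
eef_rot: [-0.0, 0.235, 0.972, -0.0]
wrist_force: [-0.2, -0.3, -0.3]
opening: 1.0
grasp_force: 0.0
time_s: 1.6
eef_pos: [0.6139, 0.1633, 0.251]
eef_rot: [-0.001, 0.233, 0.973, 0.0]
wrist_force: [0.1, 0.3, -0.2]
opening: 1.001
grasp_force: 0.0
[0.61389757 0.16354408 0.25118748] [[-0.892  0.452 -0.001]
 [ 0.452  0.892  0.   ]
 [ 0.001 -0.    -1.   ]]
[[-0.001 -0.946 -0.323  0.083]
 [ 1.    -0.    -0.001 -0.001]
 [ 0.    -0.323  0.946 -0.142]
 [ 0.     0.     0.     1.   ]] 347.4506027132492
```

View pics/w1b.png

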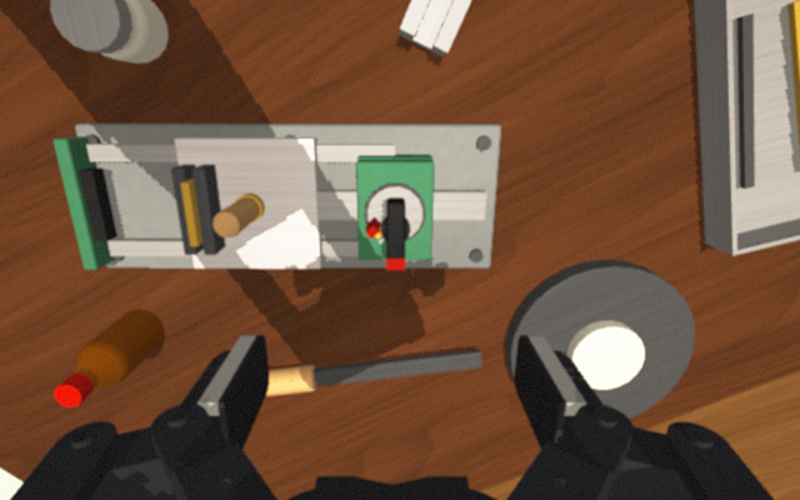

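The wrist view (scaled 1.25) has the bar top at about x 387-405, y 198-262. The red lug is at (374,229), the post top near (228,222), and the plate corners at (77,125), (500,125) and (492,268).

```bash
python3 - <<'E'
from h import *
c=load('w1')
for u,v,z in [(387,198,.127),(405,198,.127),(396,229,.127),(387,261,.127),(405,261,.127),(500,125,.015),(492,268,.015),(77,125,.015),(228,222,.097),(374,229,.092),(357,160,.06),(434,160,.06)]: 
  print(u,v,world(c,u/1.25,v/1.25,z).round(4),world(c,u/1.25,v/1.25).round(4))
f=c['frame'][145:225,275:365];cv2.imwrite('pics/w1c.png',cv2.resize(f,(675,600),interpolation=cv2.INTER_CUBIC))
E
```

```text
387 198 [0.5889 0.1721 0.127 ] [0.6005 0.1655 0.0637]
405 198 [0.594  0.1821 0.127 ] [0.6067 0.1779 0.0644]
396 229 [0.6093 0.1681 0.127 ] [0.6093 0.1681 0.1273]
387 261 [0.6261 0.1531 0.127 ] [0.6259 0.1532 0.1277]
405 261 [0.6314 0.1636 0.127 ] [0.6313 0.1636 0.1273]
500 125 [0.5972 0.273  0.015 ] [0.5975 0.2735 0.0127]
492 268 [0.713  0.2174 0.015 ] [ 0.7203  0.2181 -0.001 ]
77 125 [ 0.4368 -0.0429  0.015 ] [ 0.4364 -0.0437  0.0137]
228 222 [0.5589 0.0611 0.097 ] [0.559  0.0606 0.0958]
374 229 [0.6113 0.1497 0.092 ] [0.6113 0.1497 0.0919]
357 160 [0.5649 0.1581 0.06  ] [0.5656 0.157  0.0512]
434 160 [0.5914 0.2101 0.06  ] [0.5985 0.2115 0.0139]
```

View pics/w1c.png

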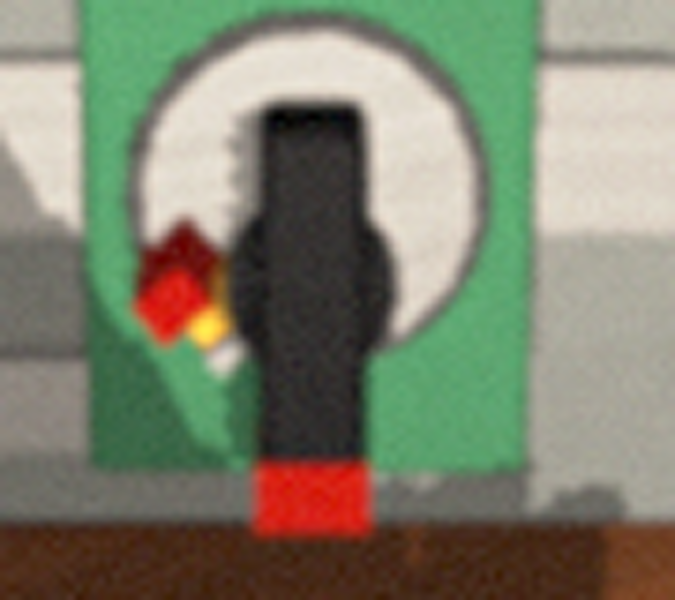

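```bash
python3 -m handwheel '[[[1,0.13,0.2,4,0,0,0],[1,0.13,0.2,8,0,0,0],[0.3,0.13,0.2,12,0,0,0],[0.0,0.13,0.2,14,0,0,0],[-0.2,0.13,0.2,15,0,0,0],[-0.2,0.13,0.2,15,0,0,0],[-0.2,0.13,0.2,15,0,0,0]]]'
python3 - <<'E'
from h import *
c=look('wrist','w2');s,p,r=obs();print(p,s['opening'])
cv2.imwrite('pics/w2b.png',c['frame'])
E
```

```text
time_s: 2.52
eef_pos: [0.6159, 0.1646, 0.103]
eef_rot: [0.001, 0.233, 0.972, 0.0]
wrist_force: [0.8, 0.5, -0.3]
opening: 0.4
grasp_force: 0.0
[0.61592765 0.16457018 0.10299314] 0.4022912022417697
```

View pics/w2b.png

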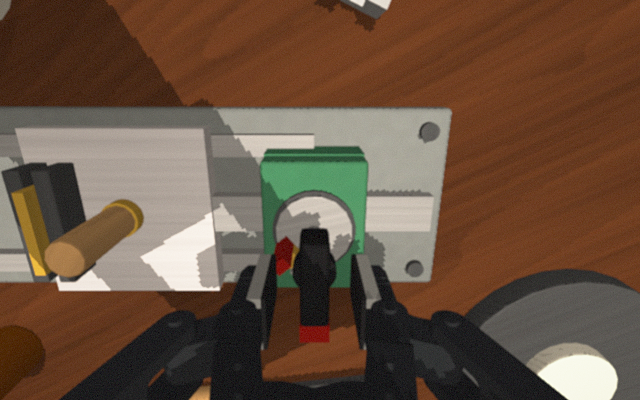

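The bar spans x 299-329, centred at about 314, and the finger pads are centred at about 316. That is well centred, so I close.

```bash
python3 -m handwheel '[[[-0.5,0,0,0,0,0,0],[-0.65,0,0,0,0,0,0],[-0.8,0,0,0,0,0,0],[-1,0,0,0,0,0,0],[-1,0,0,0,0,0,0],[-1,0,0,0,0,0,0],[-1,0,0,0,0,0,0]]]'
```

```text
time_s: 3.45
eef_pos: [0.6154, 0.1649, 0.102]
eef_rot: [0.001, 0.233, 0.972, 0.0]
wrist_force: [1.5, 5.4, 5.0]
opening: 0.125
grasp_force: 59.8
```

```bash
python3 -m handwheel '[[[-1,0,0.05,-0.3,0,0,0],[-1,0,0.05,-0.6,0,0,0],[-1,0,0.05,-0.9,0,0,0],[-1,0,0.05,-1.2,0,0,0],[-1,0,0.05,-1.45,0,0,0],[-1,0,0.05,-1.6,0,0,0],[-1,0,0.05,-1.6,0,0,0],[-1,0,0.05,-1.6,0,0,0]]]'
```

```text
time_s: 4.45
eef_pos: [0.6149, 0.1649, 0.1149]
eef_rot: [-0.0, 0.233, 0.972, 0.0]
wrist_force: [8.6, 4.6, -11.7]
opening: 0.129
grasp_force: 58.4
```

```bash
python3 -m handwheel '[[[-1,-0.05,0.07,0,0,0,0],[-1,-0.05,0.07,0,0,0,0],[-1,-0.05,0.07,-0.1,0,0,0],[-1,-0.05,0.07,-0.2,0,0,0],[-1,-0.05,0.07,-0.2,0,0,0]]]'
```

```text
time_s: 5.08
eef_pos: [0.615, 0.165, 0.1164]
eef_rot: [-0.001, 0.233, 0.972, -0.0]
wrist_force: [7.2, 4.6, -12.1]
opening: 0.127
grasp_force: 58.4
```

```bash
python3 -m handwheel '[[[-1,-0.04,0.08,-0.1,0,0,0],[-1,-0.08,0.15,-0.2,0,0,0],[-1,-0.08,0.15,-0.2,0,0,0],[-1,-0.08,0.15,-0.2,0,0,0]]]'
```

```text
time_s: 5.58
eef_pos: [0.6155, 0.1654, 0.1196]
eef_rot: [-0.002, 0.233, 0.972, -0.001]
wrist_force: [-0.2, -1.9, -12.6]
opening: 0.127
grasp_force: 58.4
```

```bash
python3 -m handwheel '[[[-1,0,0,0.08,0,0,3],[-1,0,0,0.08,0,0,8],[-1,0,0,0.08,0,0,13],[-1,0,0,0.08,0,0,18],[-1,0,0,0.08,0,0,20],[-1,0,0,0.08,0,0,20]]]'; python3 -c "
from h import *
s,p,r=obs();print(s['torque'],r.as_matrix()[:2,1])"
```

```text
time_s: 6.32
eef_pos: [0.6155, 0.1653, 0.1194]
eef_rot: [-0.002, 0.398, 0.917, -0.002]
wrist_force: [-3.5, -4.7, -12.1]
opening: 0.127
grasp_force: 58.5
[-0.8896725   0.4202937   0.05408362] [0.73087972 0.68249258]
```

```bash
python3 -m handwheel '[[[-1,0,-0.04,0,0,0,4],[-1,0,-0.08,0.05,0,0,8],[-1,0,-0.08,0.05,0,0,12],[-1,0,-0.08,0.05,0,0,16],[-1,0,-0.08,0.05,0,0,16]]]'; python3 -c "
from h import *
s,p,r=obs();print(s['torque'],r.as_matrix()[:2,1])"
```

```text
time_s: 6.95
eef_pos: [0.6152, 0.1651, 0.1191]
eef_rot: [-0.001, 0.522, 0.853, -0.001]
wrist_force: [-3.7, -4.8, -11.8]
opening: 0.134
grasp_force: 58.5
[-0.75048875  0.5175063  -0.03500852] [0.89035559 0.45525107]
```

```bash
python3 -m handwheel '[[[-1,0,-0.06,0.03,0,0,3],[-1,0,-0.06,0.06,0,0,6],[-1,0,-0.06,0.06,0,0,6]]]'; python3 -c "
from h import *
s,p,r=obs();print(s['torque'],r.as_matrix()[:2,1])"
python3 -m handwheel '[[[-1,0,-0.03,0,0,0,3],[-1,0,-0.03,0,0,0,5],[-1,0,-0.03,0,0,0,5]]]'; python3 -c "
from h import *
s,p,r=obs();print(s['torque'],r.as_matrix()[:2,1])"
```

```text
time_s: 7.32
eef_pos: [0.6151, 0.165, 0.1188]
eef_rot: [-0.001, 0.566, 0.825, -0.001]
wrist_force: [-3.7, -4.8, -12.1]
opening: 0.125
grasp_force: 58.5
[-0.72902227  0.59475152 -0.04982765] [0.93278879 0.36041426]
time_s: 7.7
eef_pos: [0.6149, 0.165, 0.1189]
eef_rot: [-0.001, 0.601, 0.799, -0.001]
wrist_force: [-3.6, -3.9, -12.2]
opening: 0.128
grasp_force: 58.5
[-0.71773543  0.52639451 -0.02523318] [0.96072472 0.27749468]
```

```bash
for i in 1; do python3 -m handwheel '[[[-1,0,0,0,0,0,2],[-1,0,0,0,0,0,3],[-1,0,0,0,0,0,3]]]'; python3 -c "
from h import *
s,p,r=obs();print(s['torque'],np.degrees(np.arctan2(*r.as_matrix()[1::-1,1])))"; done
python3 -m handwheel '[[[-1,0,0,0,0,0,2],[-1,0,0,0,0,0,3],[-1,0,0,0,0,0,3]]]'; python3 -c "
from h import *
s,p,r=obs();c=look('wrist','w3');cv2.imwrite('pics/w3b.png',cv2.resize(c['frame'][200:360,200:420],(660,480),interpolation=cv2.INTER_CUBIC))
print(s['torque'],np.degrees(np.arctan2(*r.as_matrix()[1::-1,1])))"
```

```text
time_s: 8.07
eef_pos: [0.6149, 0.165, 0.1189]
eef_rot: [-0.001, 0.622, 0.783, -0.001]
wrist_force: [-3.4, -3.8, -12.0]
opening: 0.13
grasp_force: 58.5
[-0.7348551   0.5268495  -0.01286284] 13.127111735860458
time_s: 8.45
eef_pos: [0.6153, 0.165, 0.1189]
eef_rot: [-0.0, 0.642, 0.767, -0.001]
wrist_force: [-2.8, -4.9, -13.8]
opening: 0.129
grasp_force: 58.4
[-0.86714094  0.52068182  0.23854414] 10.08396746511505
```

View pics/w3b.png

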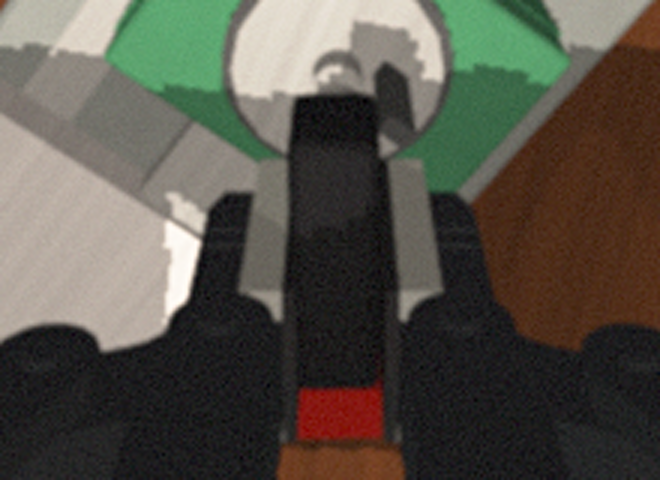

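The torque rose by 0.25 Nm, so the pin is against the lug at about 52°. I back off 3.5° and let it down.

```bash
python3 -m handwheel '[[[-1,0,0,0,0,0,-2],[-1,0,0,0,0,0,-3.5],[-1,0,0,0.2,0,0,-3.5],[-1,0,0,0.4,0,0,-3.5],[-1,0,0,0.4,0,0,-3.5]]]'; python3 -c "
from h import *
s,p,r=obs();print(s['torque'],np.degrees(np.arctan2(*r.as_matrix()[1::-1,1])))"
```

```text
time_s: 9.12
eef_pos: [0.615, 0.165, 0.1151]
eef_rot: [-0.001, 0.619, 0.786, -0.001]
wrist_force: [-4.7, -4.2, -12.0]
opening: 0.126
grasp_force: 58.7
[-0.93214265  0.81306403  0.03420317] 13.574493437040926
```

```bash
python3 -m handwheel '[[[-1,0,0,0.1,0,0,0],[-1,0,0,0.2,0,0,0],[-1,0,0,0.2,0,0,0]]]'; python3 -m handwheel '[[[-1,0,0,0.1,0,0,0],[-1,0,0,0.15,0,0,0],[-1,0,0,0.15,0,0,0]]]'
```

```text
time_s: 9.5
eef_pos: [0.615, 0.165, 0.1132]
eef_rot: [-0.001, 0.619, 0.786, -0.001]
wrist_force: [-5.0, -5.8, -10.3]
opening: 0.131
grasp_force: 58.8
time_s: 9.88
eef_pos: [0.615, 0.1651, 0.112]
eef_rot: [-0.001, 0.619, 0.786, -0.001]
wrist_force: [-4.6, -5.2, -9.1]
opening: 0.127
grasp_force: 59.1
```

```bash
python3 -m handwheel '[[[-1,0,0,0.05,0,0,0],[-1,0,0,0.1,0,0,0],[-1,0,0,0.1,0,0,0]]]'; python3 -m handwheel '[[[-1,0,0,0.05,0,0,0],[-1,0,0,0.1,0,0,0],[-1,0,0,0.1,0,0,0]]]'
```

```text
time_s: 10.25
eef_pos: [0.6152, 0.1651, 0.1119]
eef_rot: [-0.0, 0.619, 0.786, -0.001]
wrist_force: [-7.3, -4.9, -4.2]
opening: 0.126
grasp_force: 59.9
time_s: 10.62
eef_pos: [0.6152, 0.1651, 0.1117]
eef_rot: [-0.0, 0.619, 0.786, -0.001]
wrist_force: [-10.0, -6.7, -0.1]
opening: 0.129
grasp_force: 60.6
```

```bash
python3 -m handwheel '[[[-1,0,-0.1,0,0,0,0],[-0.7,0,-0.1,0,0,0,0],[-0.4,0,-0.1,0,0,0,0],[-0.1,0,-0.1,0,0,0,0],[-0.1,0,-0.1,0,0,0,0],[-0.1,0,-0.1,-2,0,0,0],[-0.1,0,-0.1,-6,0,0,0],[-0.1,0,-0.1,-12,0,0,0],[-0.1,0,-0.1,-15,0,0,0],[-0.1,0,-0.1,-15,0,0,0]]]'
python3 - <<'E'
from h import *
c=look('wrist','w4');s,p,r=obs();print(p,r.as_matrix()[:2,:2])
cv2.imwrite('pics/w4b.png',cv2.resize(c['frame'],(800,500)))
E
```

```text
time_s: 11.88
eef_pos: [0.617, 0.1654, 0.2655]
eef_rot: [0.003, 0.619, 0.785, 0.003]
wrist_force: [-0.4, 0.2, 0.0]
opening: 0.449
grasp_force: 0.0
[0.61571738 0.16525889 0.26254085] [[-0.23393417  0.97224279]
 [ 0.97225225  0.23393459]]
```

View pics/w4b.png

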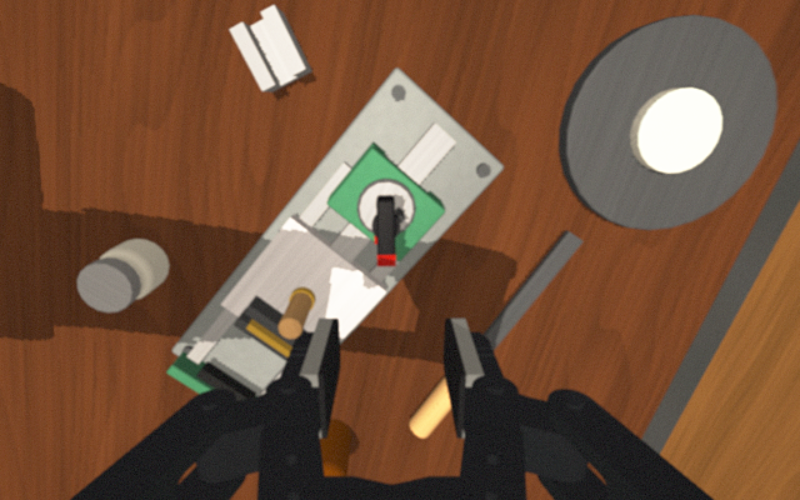

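The handle has stayed turned, with its red end at (386,258). The post's top disc is near (290,328).

```bash
python3 - <<'E'
from h import *
c=load('w4')
print(world(c,387/1.25,225/1.25),world(c,387/1.25,210/1.25))
s,p,r=obs()
f=c['frame'];cv2.imwrite('pics/w4c.png',cv2.resize(f[215:285,210:270],(600,700))[:600])
for u,v in [(290,328),(288,326)]:
  w=world(c,u/1.25,v/1.25,.097);print(w,world(c,u/1.25,v/1.25))
# depth-mask centroid of post top
P=[]
for v in range(225,285):
  for u in range(215,262):
    w=world(c,u,v)
    if .093<w[2]<.101: P.append(w)
P=np.array(P);print(len(P),P.mean(0),P.min(0),P.max(0))
E
```

```text
[0.61346997 0.17152744 0.13635174] [0.61116982 0.18124765 0.13646971]
[0.55989267 0.05918839 0.097     ] [0.56001607 0.05982485 0.09806054]
[0.55804428 0.06061287 0.097     ] [0.55805603 0.06067008 0.09709607]
283 [0.56035657 0.06009032 0.09639801] [0.55058202 0.04894437 0.09306428] [0.56986786 0.06877055 0.09864066]
```

```bash
python3 -m handwheel '[[[0.1,-2,-1.7,0,0,0,8],[0.1,-5,-4.4,0,0,0,17],[0.1,-8.9,-7.9,0,0,0,26],[0.1,-8.9,-7.9,3,0,0,34],[0.1,-8.9,-7.9,6,0,0,40.5],[0.1,-8.9,-7.9,10,0,0,40.5],[0.1,-8.9,-7.9,13,0,0,40.5],[0.1,-8.9,-7.9,13,0,0,40.5],[0.1,-8.9,-7.9,13,0,0,40.5]]]'
python3 - <<'E'
from h import *
c=look('wrist','w5');s,p,r=obs();print(p,r.as_matrix()[:2,:2])
cv2.imwrite('pics/w5b.png',c['frame'])
E
```

```text
time_s: 13.05
eef_pos: [0.5591, 0.0601, 0.1305]
eef_rot: [0.0, 0.853, 0.523, 0.0]
wrist_force: [0.3, -0.3, 1.1]
opening: 0.552
grasp_force: 0.0
[0.55963279 0.0600565  0.13114593] [[ 0.45362865  0.89118905]
 [ 0.89119057 -0.45362909]]
```

View pics/w5b.png

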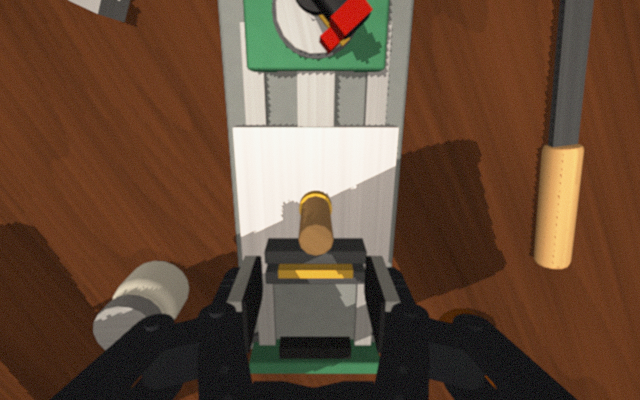

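The post top is at (316,238), centred between the pads at x 262 and 366. I descend and grip.

```bash
python3 -m handwheel '[[[0.1,0,0,2.5,0,0,0],[0.1,0,0,5,0,0,0],[0.1,0,0,6.2,0,0,0],[0.1,0,0,6.2,0,0,0],[-0.3,0,0,6.2,0,0,0],[-0.6,0,0,6.2,0,0,0],[-1,0,0,6.2,0,0,0],[-1,0,0,6.2,0,0,0],[-1,0,0,6.2,0,0,0]]]'
```

```text
time_s: 14.22
eef_pos: [0.5604, 0.0598, 0.0694]
eef_rot: [0.001, 0.853, 0.523, 0.001]
wrist_force: [1.8, -0.4, 5.6]
opening: 0.211
grasp_force: 58.5
```

```bash
python3 -m handwheel '[[[-1,-0.3,0,0,0,0,0],[-1,-1,0,0,0,0,0],[-1,-2,0,0,0,0,0],[-1,-3,0,0,0,0,0],[-1,-4,0,0,0,0,0],[-1,-5,0,0,0,0,0],[-1,-5.7,0,0,0,0,0],[-1,-6,0,0,0,0,0],[-1,-6,0,0,0,0,0],[-1,-6,0,0,0,0,0]]]'
```

```text
time_s: 15.48
eef_pos: [0.5331, 0.0063, 0.0694]
eef_rot: [0.001, 0.853, 0.523, 0.001]
wrist_force: [1.1, -0.4, 8.0]
opening: 0.216
grasp_force: 59.0
```

```bash
python3 -m handwheel '[[[-1,-0.2,0,0,0,0,0],[-1,-0.4,0,0,0,0,0],[-1,-0.6,0,0,0,0,0],[-1,-0.75,0,0,0,0,0],[-1,-0.8,0,0,0,0,0],[-1,-0.8,0,0,0,0,0]]]'; python3 -m handwheel '[[[-1,-0.05,0,0,0,0,0],[-1,-0.1,0,0,0,0,0],[-1,-0.1,0,0,0,0,0]]]';python3 -m handwheel '[[[-1,-0.05,0,0,0,0,0],[-1,-0.1,0,0,0,0,0],[-1,-0.1,0,0,0,0,0]]]'
```

```text
time_s: 16.23
eef_pos: [0.5297, -0.0003, 0.0694]
eef_rot: [0.001, 0.853, 0.523, 0.002]
wrist_force: [2.8, 1.7, 7.3]
opening: 0.213
grasp_force: 59.0
time_s: 16.6
eef_pos: [0.5293, -0.0012, 0.0694]
eef_rot: [0.001, 0.853, 0.523, 0.002]
wrist_force: [3.2, 2.3, 7.6]
opening: 0.216
grasp_force: 58.9
time_s: 16.98
eef_pos: [0.5288, -0.0021, 0.0694]
eef_rot: [0.001, 0.853, 0.523, 0.002]
wrist_force: [3.2, 2.3, 5.9]
opening: 0.215
grasp_force: 58.9
```

```bash
python3 -m handwheel '[[[-1,-0.05,0,0,0,0,0],[-1,-0.08,0,0,0,0,0],[-1,-0.08,0,0,0,0,0]]]'; python3 -m handwheel '[[[-1,-0.05,0,0,0,0,0],[-1,-0.05,0,0,0,0,0],[-1,-0.05,0,0,0,0,0]]]'
```

```text
time_s: 17.35
eef_pos: [0.5286, -0.0026, 0.0694]
eef_rot: [0.001, 0.853, 0.523, 0.002]
wrist_force: [3.2, 2.7, 6.2]
opening: 0.215
grasp_force: 58.9
time_s: 17.73
eef_pos: [0.5286, -0.0027, 0.0694]
eef_rot: [0.001, 0.853, 0.523, 0.002]
wrist_force: [5.2, 4.3, 6.0]
opening: 0.213
grasp_force: 58.8
```

The position has stalled at 70.1 mm and the force is rising, so the saddle is home. I release and retreat.

```bash
python3 -m handwheel '[[[-1,0,0,0,0,0,0],[-0.5,0,0,0,0,0,0],[-0.1,0,0,0,0,0,0],[0.1,0,0,0,0,0,0],[0.1,0,0,0,0,0,0],[0.1,0,0,-3,0,0,0],[0.1,0,0,-8,0,0,0],[0.1,0,0,-14,0,0,0],[0.1,0,0,-19,0,0,0],[0.1,0,0,-19,0,0,0]]]'
python3 -m handwheel '[[[0.1,0,0,0,0,0,0],[0.1,0,0,0,0,0,0]]]'
python3 - <<'E'
from h import *
c=look('wrist','w6');cv2.imwrite('pics/w6b.png',c['frame'])
E
```

```text
time_s: 18.98
eef_pos: [0.529, -0.004, 0.2629]
eef_rot: [0.003, 0.853, 0.523, 0.003]
wrist_force: [0.4, -1.6, -0.6]
opening: 0.554
grasp_force: 0.0
time_s: 19.23
eef_pos: [0.5254, -0.0032, 0.2559]
eef_rot: [-0.001, 0.853, 0.523, -0.001]
wrist_force: [-0.1, 0.2, -0.3]
opening: 0.55
grasp_force: 0.0
```

View pics/w6b.png

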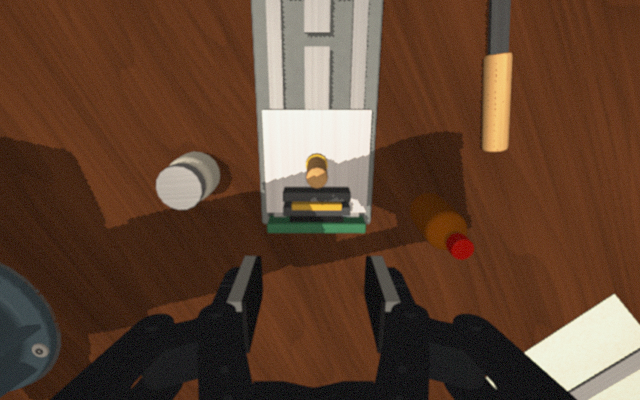

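The saddle's edge at (318,215) lies against the end stop bar at (316,227), and the jar and bottle have not moved.

```bash
python3 -c "
from bench import ctrl
print(ctrl.hand_in())"
```

```text
the job is handed in; nothing more can be done
None
```

The job is handed in at about 19 s: by force feel and wrist images, the plunger is parked in its rest notch (lift about 10 mm, turn about 0.87 rad) and the saddle is home against its end stop (about 70 mm of travel), with no verdict returned.

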